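Air-test the long reed and line up the short one

TASK

Take the carrier of the x-y slide by its black knob and bring the round mark on the long reed plate exactly under the tip of the fixed pointer, then press the test button fully down and let it come back up. After that, step the carrier so that the mark on the short reed plate is exactly under the tip, and leave it there. Press the button only while the long reed's mark is under the pointer, and leave everything else on the bench undisturbed.

Things in the scene. Friction and masses are not known exactly. Their poses are not given: they have to be found in the camera images.
- slide_base: dark steel base of the x-y slide, fixed, 310 x 190 x 12 mm. Origin on the bench; the base spans x -135 to +175 mm, y -95 to +95 mm from it. Its x axis points away from the robot (yaw up to 0.25 rad either way), y to the left, z up; both slides run along these axes.
- saddle (a joint): x slide: position of the carrier along the base's +x, m, stops at -0.035 and +0.035, 0 in mid travel. It moves against about 2 N of friction (plus light damping) and stays where it is left; no spring.
- carrier (a joint): y slide: position of the carrier along the base's +y, m, stops at -0.05 and +0.05, 0 in mid travel. It too moves against about 2 N of friction and stays where it is left.
- knob_top (a point): centre of the top of the black upright knob by which the carrier is moved both ways: cylinder, 20 mm diameter, 45 mm tall, from the carrier's upper face (44 mm above the bench) to this point at 89 mm. It stands at the carrier's end nearest the robot on a 36 mm wide tongue. The carrier (aluminium plate, 125 x 120 mm plus tongue) cannot turn or lift.
- long_mark (a point): centre of the round dark mark (10 mm diameter) in the middle of the LONG brass reed plate (80 x 26 mm), on its upper side, 48.5 mm above the bench. It sits on the carrier and moves with it; in base axes it lies 128 mm in +x and 32 mm in +y from the knob.
- short_mark (a point): centre of the same kind of mark in the middle of the SHORT brass reed plate (46 x 18 mm), 48.5 mm above the bench; in base axes 96 mm in +x and 30 mm in -y from the knob.
- pointer_tip (a point): tip of the fixed pointer (a thin air jet), 56.5 mm above the bench, 8 mm above the marks. Its tube, 4.4 mm thick, slopes up from the tip to 98 mm height at 45 mm in the base's +x, then on to a round post 145 mm in +x from the tip, 132 mm tall; nothing of it lies on the robot's side of the tip.
- test_top (a point): centre of the top of the test button, a round steel push button of 32 mm diameter on a grey box (100 x 90 x 55 mm, fixed); the only push button on the bench. It is pressed straight down; this point moves with it. The box stands left or right of the slide.
- test (a joint): travel of the test button, m: 0 up, 0.006 fully down; a spring pushes it back up; fully down takes about 4.5 N.
- ring_stand: fixed ring stand with a small brass funnel, on the other side of the slide from the test box; foot 110 x 80 mm, rod 150 mm tall; origin on the bench below the funnel's axis.
- key_a: sky-blue celluloid piano key, 75 x 18 x 9 mm, loose, lying in front of the slide (towards the robot); origin: centre of its underside, x along its length
- key_b: a second key like key_a, loose
- button_lifter: chrome button lifter, a 12 mm thick, 60 mm long round handle with a thin flat 75 mm blade, loose, lying beyond the test box; origin on the underside where handle and blade meet, x along the blade
- pallet_arm: flat steel pallet arm, 120 x 22 x 6 mm, loose, lying beyond the ring stand; origin: centre of its underside, x along its length
- cork_block: wooden block with cork face on top, 50 x 75 x 36 mm, loose, behind on the left; origin: centre of its underside
- screwdriver: small screwdriver, 150 mm long, loose, behind on the right, lying along its x; origin below its middle
- vial: glass vial, 24 mm diameter, 50 mm tall, standing loose under the funnel; origin: centre of its underside
Things that resemble listed ones, but are neither listed nor needed, are in the scene too. Leave any red look-alike of the part that bears test_top alone.

How it is judged:
On the way, in this order (a step that is already met when the one before it is completed fails the run):
1. the long reed's mark is under the pointer tip (within 4 mm), button up (horizontal distance between long_mark and pointer_tip below 0.004 m and value of joint test below 0.0012 m), for 0.2 s.
2. with the long mark there, the test button is fully down (at least 5.2 of 6 mm) (horizontal distance between long_mark and pointer_tip below 0.004 m and value of joint test above 0.0052 m).
3. the button has come back up, the long mark still under the tip (all of step 1), for 0.1 s.
At the end, for the whole second after the job is handed in: The short reed's mark is under the pointer tip (within 4 mm horizontally), the carrier is at rest and the test button is up (horizontal distance between short_mark and pointer_tip below 0.004 m and value of joint test below 0.0012 m and velocity of joint saddle between -0.005 and 0.005 m/s and velocity of joint carrier between -0.005 and 0.005 m/s); the robot touches nothing.
It fails at once if the test button is pressed (over 3 mm) while the long mark is more than 6 mm from under the pointer tip (value of joint test above 0.003 m and not (horizontal distance between long_mark and pointer_tip below 0.006 m)).
It fails at once if another thing on the bench is shifted by more than 25 mm, or the vial tips over (distance of any of key_a, key_b, button_lifter, pallet_arm, cork_block, screwdriver, vial from where it was at the start of the episode above 0.025 m or angle between vial's own z axis and vertical above 0.5 rad).
It also fails if it takes over 53 s, if anything falls off the work surface, if the arm or the gripper's body presses on something with over 40 N, if the wrist force passes 120 N, or if a joint passes its speed limit or range.

ROBOT

A 6-joint arm with a two-finger parallel gripper is mounted at the origin on the work surface. World frame = base frame: x ahead of the robot, y to its left, z up, the work surface at z = 0. Lengths are in m, angles in rad, forces in N, time in s.
With the tool pointing down it reaches from about 0.25 to 0.725 m from the base axis. Payload 4 kg.
Tool frame: the origin (TCP) lies on the centre line of the jaws, within the pads' length; the fingertips stand 17 mm ahead of it and the grasp point (between the pads) lies 2 mm behind it; z points along the fingers, y is the direction in which the jaws open and shut (so a half turn about z gives the same grasp; the last joint's range is limited). The gripper opens to 85 mm and grips with 20 to 120 N. Pads are 22 mm wide; open, the fingers measure 114 mm over their backs; the gripper's body (76 mm by 85 mm) begins 54 mm behind the grasp point. The pads swing forward as they close: fully open they stand 13 mm farther back than shut.
Start: joints at [1.189, 0.241, 0.005, 1.335, 0, 1.571], TCP at [0.186, 0.464, 0.248] pointing down, gripper open.
Joint ranges: [-2.72, 2.72], [-1.05, 1.87], [-1.09, 1.28], [-1.99, 2.15], [-1.42, 1.44], [-3.14, 3.14]. Speed limits (rad/s): [2.79, 2.79, 3.14, 3.14, 3.14, 3.14].

INTERFACE

Orientations are given as [roll, pitch, yaw] about the fixed x, y, z axes, in that order (R = Rz(yaw) Ry(pitch) Rx(roll)).
In Python, from station import env gives the robot as it stands.
- The arm moves only by the shell command python3 -m handwheel 'ROWS' [FORCE]. ROWS is JSON, a list of rows, each a list of 3 entries, a list of its own where there are three numbers: the shift along the tool's x, y, z in m, then the turn, a rotation vector about the tool's x, y, z in rad, then the opening, from 0 (shut) to 1 (fully open). In form: [[[x, y, z], [ax, ay, az], fingers], ...]. A call has 1 to 12 rows; each row shifts and turns the pose as measured when the row begins, along the tool's axes as they then stand; what a row does not reach is not made up. A row lasts 1/10 s, in which the tool goes at most 50 mm and 8.59 degrees, less where a joint would pass 70% of its speed; a pose out of reach is approached as far as the arm can. A call is refused whole if a number of a shift passes 0.05 or a number of a turn 0.15, either way. A call with a gripper value outside its range is refused whole. The fingers move at their own pace and stop on an object; FORCE is the grip in N (left out, the last holds). Time passes only in rows, so rows that do not move let the fingers close. It gives the time, the measured TCP pose, the force and the opening at its end, in the units of the state.
- env.get_obs(): the state, without advancing time (a new reading comes with each control period).
- env.capture(name): name is "side" or "top" or "wrist"; returns a dict with "img" (400x640x3 uint8, red, green, blue), "K" (3x3 intrinsics, pixels), "rvec" (rotation vector, rad) and "tvec" (3), from world to camera coordinates, as OpenCV has them. Camera axes: x right, y down, z forward; pixel columns grow to the right and rows downward; lengths in m; the calibration is good to about 2 mm. A picture is of the moment at which its call begins. There is no depth.
- env.hand_in(): hands the job in, once; it reports no verdict.
Trained networks look in the newest picture that a camera, given by its name, has taken for a name from the list of things; names that differ only in an ending like _2 or _b are one class to them, and where a whole thing is asked for, a point or a joint stands for the part that bears it (a point fixed in the world has none). Each returns a list of dicts, best first, with "conf" (0 to 1); they miss things now and then, are a little off and sometimes report something else, mostly with a low value. They report only what shows in the picture. A call takes as long as a camera call. They do not tell look-alikes from the thing itself.
- env.regions_of(query, camera): "region" (400x640 bool, what is visible of it) and "position" ([column, row] in pixels, amid what is visible of it).
The state is a dict: "time_s": time; "qpos": joint angles; "dq": joint speeds; "tau": joint torques, N m; "eef_pos": TCP position; "ee_rot": TCP orientation; "contact_force": force on the tool from outside, world axes, zero at the start; "wrist_torque": the same for the moment, N m; "finger_gap": finger opening in m.
Only numpy, scipy, OpenCV 4.12 (cv2) and the standard library are available. Lean on these libraries where they do the work, as an engineer would, in place of code of your own. Each camera call takes 0.05 s, during which the arm holds its last target. There are 200 camera calls.

## Working session

There is one attempt and no reset: what is moved stays moved. The work goes in short steps, Python scripts to look and compute and a shell command to move; the robot and the scene stay as the last step left them, time stands still between calls to the robot, and variables do not carry over. Pictures are saved under pics/ and viewed, about 8 in all and at most 12, crops included, and the job is handed in when it is done.

```bash
mkdir -p pics; ls
cat > h.py <<'E'
import numpy as np, cv2
from station import env
def cap(n):
    c=env.capture(n); return c
def save(c,f): cv2.imwrite('pics/'+f,c['img'][:,:,::-1])
def ray(c,uv):
    R=cv2.Rodrigues(np.array(c['rvec'],float))[0]; t=np.array(c['tvec'],float).ravel()
    d=R.T@np.linalg.inv(c['K'])@np.array([uv[0],uv[1],1.]); return -R.T@t,d
def atz(c,uv,z):
    o,d=ray(c,uv); return o+d*(z-o[2])/d[2]
def proj(c,p):
    return cv2.projectPoints(np.array(p,float).reshape(-1,3),np.array(c['rvec'],float),np.array(c['tvec'],float),np.array(c['K'],float),None)[0].reshape(-1,2)
E
python3 - <<'E'
from h import *
o=env.get_obs(); print(o['time_s'],o['eef_pos'],o['ee_rot'],o['finger_gap'])
for n in ('top','side'):
    c=cap(n); save(c,n+'0.png')
    print(n,ray(c,(320,200)))
    for q,z in (('knob_top',.089),('long_mark',.0485),('short_mark',.0485),('pointer_tip',.0565),('test_top',.06),('slide_base',.012),('key_a',.009),('ring_stand',.0)):
        try:
            for r in env.regions_of(q,n)[:3]: print(q,round(r['conf'],2),np.round(r['position'],1),r['region'].sum(),np.round(atz(c,r['position'],z),4))
        except Exception as e: print(q,e)
E
```

```text
pics
0.0 [0.18607425 0.46343245 0.24740119] [-3.13947206e+00  8.46024472e-06  2.75975700e+00] 0.08542390400530374
top (array([ 0.38765275, -0.13951097,  1.21946787]), array([ 0.11155041, -0.04600438, -0.99286163]))
knob_top 0.71 [248.8 167.8] 2208 [ 0.6053 -0.0011  0.089 ]
knob_top 0.36 [252.8 154.7] 6907 [ 0.6412 -0.0119  0.089 ]
long_mark 0.72 [244.6 171.3] 2298 [0.6033 0.0156 0.0485]
short_mark 0.72 [247.9 171.9] 2220 [0.6014 0.0064 0.0485]
short_mark 0.57 [160.7 133. ] 589 [0.7158 0.2506 0.0485]
pointer_tip 0.84 [247.1 106.3] 231 [0.7883 0.0075 0.0565]
test_top 0.61 [487.6 232.7] 103 [ 0.4197 -0.655   0.06  ]
test_top 0.45 [415.7 250.6] 85 [ 0.3744 -0.4526  0.06  ]
slide_base 0.64 [255.7 156.2] 6779 [ 0.6539 -0.0116  0.012 ]
key_a 0.51 [283.9 231.1] 130 [ 0.4361 -0.0908  0.009 ]
key_a 0.46 [243.2 235.7] 124 [0.4251 0.0247 0.009 ]
ring_stand 0.74 [151.2 205.1] 1177 [0.5175 0.2888 0.    ]
ring_stand 0.58 [249.5 167.7] 2291 [0.6227 0.0078 0.    ]
side (array([ 0.32611825, -1.14087342,  1.2286612 ]), array([ 0.12940448,  0.64344117, -0.75453126]))
knob_top 0.85 [332.9 169. ] 1161 [ 0.5922 -0.0428  0.089 ]
long_mark 0.74 [330.6 165.4] 1126 [0.5977 0.0152 0.0485]
short_mark 0.64 [328.8 167.7] 1156 [0.589  0.0054 0.0485]
pointer_tip 0.57 [382.7 145.3] 107 [0.8029 0.0685 0.0565]
test_top 0.65 [291.5 287.1] 63 [ 0.3825 -0.4444  0.06  ]
test_top 0.55 [329.5 239.6] 86 [ 0.5223 -0.306   0.06  ]
test_top 0.43 [319.8 346. ] 152 [ 0.425  -0.6295  0.06  ]
slide_base 0.95 [342.6 176.9] 3621 [ 0.635  -0.0141  0.012 ]
slide_base 0.29 [277.9 179.3] 88 [0.4094 0.0222 0.012 ]
ring_stand 0.73 [295.3 129.7] 465 [0.5165 0.2857 0.    ]
```

Run:
```python
import cv2
a=cv2.imread('pics/top0.png')[70:310,120:540]
b=cv2.imread('pics/side0.png')[100:370,230:470]
cv2.imwrite('pics/a.png',cv2.resize(a,None,fx=1.9,fy=1.9,interpolation=cv2.INTER_CUBIC))
```

```text
(no output)
```

View pics/a.png

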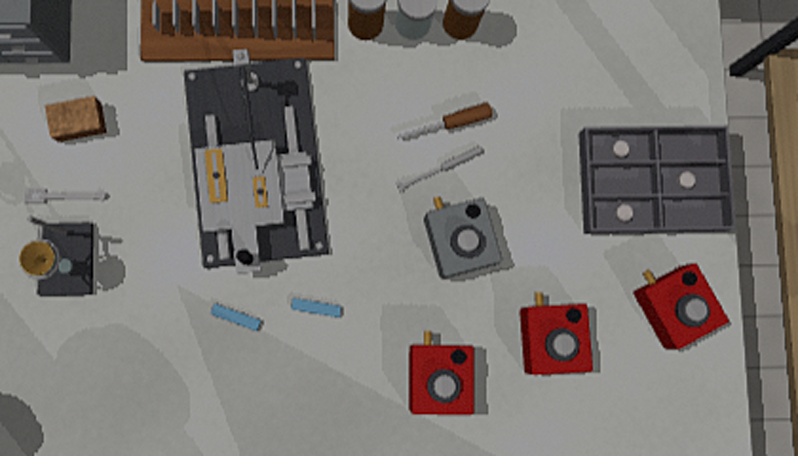

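View pics/side0.png

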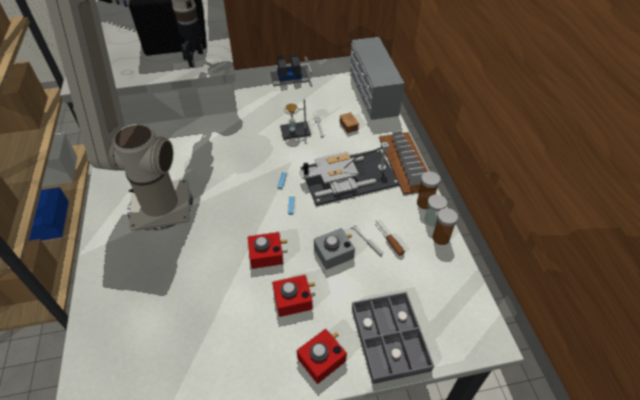

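The top crop shows the grey test box at crop (468,240), the knob at about (245,257), the marks at (216,175) and (261,190), and the pointer tip near (256,170). The three red boxes are decoys. The side view agrees with this.

Run:
```python
from h import *
c=cap('top')
f=lambda x,y:(x/1.9+120-.25,y/1.9+70-.25)
for n,p,z in (('TL',(191,76),.012),('TR',(299,66),.012),('BR',(320,246),.012),('BL',(208,260),.012),('knob',(245,257),.089),('long',(216,175),.0485),('short',(261,190),.0485),('tip',(256,170),.0565),('btn',(468,240),.065),('boxTL',(427,210),.055),('boxTR',(484,196),.055),('boxBR',(499,262),.055),('boxBL',(443,278),.055),('post',(250,80),.132)):
    print(n,np.round(atz(c,f(*p),z),4))
```

```text
TL [0.7939 0.0914 0.012 ]
TR [ 0.8083 -0.0749  0.012 ]
BR [ 0.527  -0.1041  0.012 ]
BL [0.5084 0.0641 0.012 ]
knob [ 0.5042 -0.0007  0.089 ]
long [0.6305 0.0467 0.0485]
short [ 0.6072 -0.0193  0.0485]
tip [ 0.6356 -0.0129  0.0565]
btn [ 0.5263 -0.3204  0.065 ]
boxTL [ 0.5728 -0.263   0.055 ]
boxTR [ 0.5925 -0.3479  0.055 ]
boxBR [ 0.4944 -0.3664  0.055 ]
boxBL [ 0.4724 -0.2836  0.055 ]
post [ 0.747  -0.0132  0.132 ]
```

```bash
cat >> h.py <<'E'
from scipy.spatial.transform import Rotation as Ro
def plan(pos,yaw,n,rpy=None):
    """print tool-frame step per row towards a tool-down pose in n rows"""
    o=env.get_obs(); p=np.array(o['eef_pos']); R=Ro.from_euler('xyz',o['ee_rot'])
    G=Ro.from_euler('xyz',[np.pi,0,yaw]); rv=(R.inv()*G).as_rotvec()
    d=np.array(pos)-p
    print('t',round(o['time_s'],2),'pos',np.round(p,4),'rpy',np.round(o['ee_rot'],3),'gap',round(o['finger_gap'],4),'F',np.round(o['contact_force'],1))
    for i in range(n):
        print(np.round((R*Ro.from_rotvec(rv*i/n)).inv().apply(d/n),4),np.round(rv/n,4))
E
python3 - <<'E'
from h import *
c=cap('wrist'); o=env.get_obs(); R=Ro.from_euler('xyz',o['ee_rot'])
C,d=ray(c,(320,200)); print('cam in tool',R.inv().apply(C-o['eef_pos']),R.inv().apply(d)); print(c['K'][0,0], R.inv().apply(ray(c,(320,0))[1]))
plan([.50,0,.25],1.67,12)
E
```

```text
cam in tool [ 0.08455641 -0.00107647 -0.12558949] [-0.33593252  0.01702709  0.94191106]
282.7841206171592 [0.33214709 0.01759798 1.17402423]
t 1.0 pos [0.1863 0.464  0.2483] rpy [ 3.142 -0.     2.76 ] gap 0.0852 F [ 0.1 -0.8 -0. ]
[-0.0387 -0.0261 -0.0001] [ 0.     -0.      0.0908]
[-0.0409 -0.0225 -0.0001] [ 0.     -0.      0.0908]
[-0.0428 -0.0187 -0.0001] [ 0.     -0.      0.0908]
[-0.0443 -0.0148 -0.0001] [ 0.     -0.      0.0908]
[-0.0454 -0.0107 -0.0001] [ 0.     -0.      0.0908]
[-0.0462 -0.0065 -0.0001] [ 0.     -0.      0.0908]
[-0.0466 -0.0023 -0.0001] [ 0.     -0.      0.0908]
[-0.0466  0.0019 -0.0001] [ 0.     -0.      0.0908]
[-0.0463  0.0061 -0.0001] [ 0.     -0.      0.0908]
[-0.0455  0.0103 -0.0001] [ 0.     -0.      0.0908]
[-0.0444  0.0144 -0.0001] [ 0.     -0.      0.0908]
[-0.0429  0.0184 -0.0001] [ 0.     -0.      0.0908]
```

```bash
python3 -m handwheel '[[[-0.039,-0.026,0],[0,0,0.09],1],[[-0.041,-0.0225,0],[0,0,0.09],1],[[-0.043,-0.0185,0],[0,0,0.09],1],[[-0.044,-0.015,0],[0,0,0.09],1],[[-0.045,-0.011,0],[0,0,0.09],1],[[-0.046,-0.0065,0],[0,0,0.09],1],[[-0.0465,-0.002,0],[0,0,0.09],1],[[-0.0465,0.002,0],[0,0,0.09],1],[[-0.046,0.006,0],[0,0,0.09],1],[[-0.0455,0.010,0],[0,0,0.09],1],[[-0.044,0.0145,0],[0,0,0.09],1],[[-0.043,0.0185,0],[0,0,0.09],1]]' 60
python3 - <<'E'
from h import *
c=cap('wrist'); save(c,'w1.png')
plan([.504,-.001,.2],1.67,3)
for q,z in (('knob_top',.089),('long_mark',.0485),('short_mark',.0485),('pointer_tip',.0565)):
    for r in env.regions_of(q,'wrist')[:3]: print(q,round(r['conf'],2),np.round(r['position'],1),r['region'].sum(),np.round(atz(c,r['position'],z),4))
np.savez('w1.npz',**{k:np.array(v) for k,v in c.items()})
E
```

```text
time_s: 2.2
eef_pos: [0.5045, -0.0132, 0.2491]
ee_rot: [3.133, -0.005, 1.65]
contact_force: [0.3, 0.4, -1.0]
finger_gap: 0.0856
t 2.25 pos [ 0.5083 -0.0192  0.2487] rpy [3.13  0.    1.641] gap 0.0853 F [ 5.8 -2.8  1.6]
[ 0.0061 -0.0012  0.0162] [ 0.0038  0.0001 -0.0098]
[ 0.0062 -0.0011  0.0162] [ 0.0038  0.0001 -0.0098]
[ 0.0062 -0.001   0.0162] [ 0.0038  0.0001 -0.0098]
knob_top 0.67 [398.3 156.6] 12183 [0.5877 0.023  0.089 ]
long_mark 0.65 [398.3 158.6] 12290 [0.601  0.0141 0.0485]
short_mark 0.73 [398.2 159.4] 12188 [0.601  0.0132 0.0485]
pointer_tip 0.68 [560.5 197.5] 2846 [ 0.801  -0.0162  0.0565]
pointer_tip 0.66 [398.1 159.3] 12078 [0.5983 0.0147 0.0565]
```

View pics/w1.png

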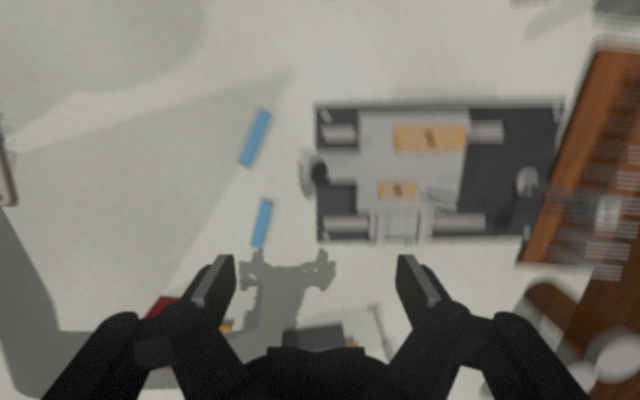

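The picture is motion-blurred. It shows the knob at about (319,173), the long mark at (431,138), the short mark at (397,190) and the tip near (418,188). I'll let the arm settle, correct the pose and look again.

```bash
python3 -m handwheel '[[[0.006,-0.001,0.016],[0,0,-0.01],1],[[0.006,-0.001,0.016],[0,0,-0.01],1],[[0.006,-0.001,0.016],[0,0,-0.01],1],[[0,0,0],[0,0,0],1],[[0,0,0],[0,0,0],1],[[0,0,0],[0,0,0],1]]'
python3 - <<'E'
from h import *
c=cap('wrist'); save(c,'w2.png')
np.savez('w2.npz',**{k:np.array(v) for k,v in c.items()})
plan([.504,-.001,.2],1.67,1)
cv2.imwrite('pics/w2c.png',cv2.resize(c['img'][60:260,250:510,::-1],None,fx=3,fy=3,interpolation=cv2.INTER_CUBIC))
E
```

```text
time_s: 3.05
eef_pos: [0.4953, 0.0151, 0.2022]
ee_rot: [3.133, -0.006, 1.7]
contact_force: [-0.3, -0.5, 0.8]
finger_gap: 0.0856
t 3.1 pos [0.4956 0.015  0.2025] rpy [ 3.132 -0.006  1.7  ] gap 0.0854 F [ 1.1 -0.5  0. ]
[-0.017   0.0062  0.0024] [ 0.0096 -0.0065  0.0299]
```

View pics/w2c.png

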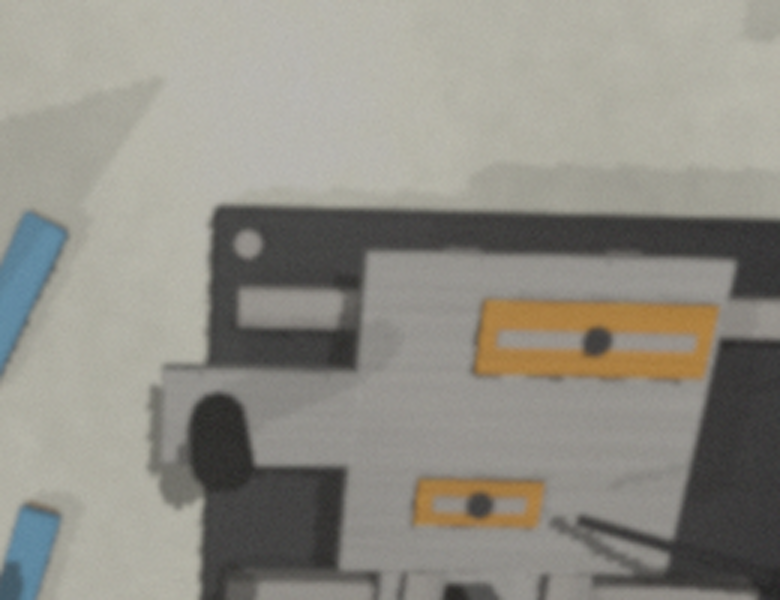

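Clear view. In crop pixels the long mark is at (597,342), the short mark at (480,505), the tube's left end, which is the tip, at (581,519) with its shadow to the left, and the knob top at about (224,462).

Run:
```python
from h import *
c=dict(np.load('w2.npz'))
f=lambda x,y:(x/3+250-.33,y/3+60-.33)
P={}
for n,p,z in (('long',(597,342),.0485),('short',(480,505),.0485),('tip',(581,519),.0565),('knob',(224,462),.089),('foot',(218,425),.044)):
    P[n]=atz(c,f(*p),z); print(n,np.round(P[n],4))
d=P['long']-P['short']; yaw=np.arctan2(d[1],d[0])-np.arctan2(62,32); print('yaw',yaw)
R=Ro.from_euler('z',yaw)
for n,v in (('long',(.128,.032,0)),('short',(.096,-.030,0))): print('knob from',n,(P[n]-R.apply(v))[:2])
print('move long->tip',(P['tip']-P['long'])[:2],'base',R.inv().apply(P['tip']-P['long'])[:2]*1e3)
print('move short->tip',R.inv().apply(P['tip']-P['short'])[:2]*1e3)
```

```text
long [0.6295 0.046  0.0485]
short [ 0.6042 -0.0184  0.0485]
tip [ 0.6377 -0.016   0.0565]
knob [0.5059 0.0026 0.089 ]
foot [ 0.5061 -0.0014  0.044 ]
yaw 0.10174639152110898
knob from long [0.5054335  0.00112704]
knob from short [0.50564326 0.00166036]
move long->tip [ 0.00817471 -0.06195253] base [  1.83986008 -62.46244723]
move short->tip [33.57701481 -0.97170994]
```

Run:
```python
from h import *
plan([.5055,.0015,.074],1.672,4)
```

```text
t 3.1 pos [0.4956 0.015  0.2025] rpy [ 3.132 -0.006  1.7  ] gap 0.0854 F [ 1.1 -0.5  0. ]
[-0.0039  0.0017  0.0321] [ 0.0024 -0.0016  0.007 ]
[-0.0038  0.0018  0.0321] [ 0.0024 -0.0016  0.007 ]
[-0.0037  0.0019  0.0321] [ 0.0024 -0.0016  0.007 ]
[-0.0037  0.002   0.0321] [ 0.0024 -0.0016  0.007 ]
```

```bash
python3 -m handwheel '[[[-0.0038,0.0018,0.0],[0.0024,-0.0016,0.007],1],[[-0.0038,0.0018,0.0],[0.0024,-0.0016,0.007],1],[[-0.0038,0.0018,0.02],[0.0024,-0.0016,0.007],1],[[-0.0037,0.002,0.03],[0.0024,-0.0016,0.007],1],[[0,0,0.03],[0,0,0],1],[[0,0,0],[0,0,0],1],[[0,0,0],[0,0,0],1]]'
python3 - <<'E'
from h import *
plan([.5055,.0015,.074],1.672,3)
E
```

```text
time_s: 3.8
eef_pos: [0.5114, -0.0024, 0.1258]
ee_rot: [3.13, 0.003, 1.666]
contact_force: [0.4, -0.8, 0.7]
finger_gap: 0.0854
t 3.8 pos [ 0.5114 -0.0024  0.1258] rpy [3.130e+00 3.000e-03 1.666e+00] gap 0.0854 F [ 0.4 -0.8  0.7]
[ 0.0015 -0.002   0.0173] [ 0.0038  0.0009 -0.0021]
[ 0.0015 -0.002   0.0173] [ 0.0038  0.0009 -0.0021]
[ 0.0015 -0.0019  0.0173] [ 0.0038  0.0009 -0.0021]
```

```bash
python3 -m handwheel '[[[0.0015,-0.002,0.017],[0.004,0.001,-0.002],1],[[0.0015,-0.002,0.017],[0.004,0.001,-0.002],1],[[0.0,-0.001,0.012],[0.0,0,0],1],[[0,0,0],[0,0,0],1],[[0,0,0],[0,0,0],1]]'
python3 - <<'E'
from h import *
plan([.5055,.0015,.074],1.672,1)
E
```

```text
time_s: 4.3
eef_pos: [0.5127, -0.0008, 0.0862]
ee_rot: [3.126, 0.002, 1.668]
contact_force: [-0.4, -0.3, -0.8]
finger_gap: 0.0857
t 4.3 pos [ 0.5127 -0.0008  0.0862] rpy [3.126e+00 2.000e-03 1.668e+00] gap 0.0857 F [-0.4 -0.3 -0.8]
[ 0.003  -0.0071  0.0121] [ 0.0158  0.0021 -0.0039]
```

```bash
python3 -m handwheel '[[[0.003,-0.007,0.012],[0.016,0.002,-0.004],1],[[0,0,0],[0,0,0],1],[[0,0,0],[0,0,0],1]]'
python3 - <<'E'
from h import *
plan([.5055,.0015,.074],1.672,1)
E
```

```text
time_s: 4.6
eef_pos: [0.5068, 0.0016, 0.0755]
ee_rot: [3.139, 0.0, 1.672]
contact_force: [-0.4, -0.4, -0.1]
finger_gap: 0.0852
t 4.6 pos [0.5068 0.0016 0.0755] rpy [3.139 0.    1.672] gap 0.0852 F [-0.4 -0.4 -0.1]
[-0.     -0.0013  0.0015] [0.0026 0.0004 0.0003]
```

```bash
python3 -m handwheel '[[[0,-0.001,0.002],[0,0,0],0.5],[[0,0,0],[0,0,0],0.2],[[0,0,0],[0,0,0],0],[[0,0,0],[0,0,0],0],[[0,0,0],[0,0,0],0],[[0,0,0],[0,0,0],0],[[0,0,0],[0,0,0],0]]' 60
python3 - <<'E'
from h import *
o=env.get_obs(); p=np.array(o['eef_pos'])
plan(p+[.0082,-.062,0],1.672,8)
E
```

```text
time_s: 5.3
eef_pos: [0.506, 0.0016, 0.074]
ee_rot: [3.138, 0.0, 1.672]
contact_force: [0.8, 0.0, 0.3]
finger_gap: 0.0182
t 5.3 pos [0.506  0.0016 0.074 ] rpy [3.138 0.    1.672] gap 0.0182 F [0.8 0.  0.3]
[-0.0078  0.0002  0.    ] [0.0004 0.0001 0.    ]
[-0.0078  0.0002  0.    ] [0.0004 0.0001 0.    ]
[-0.0078  0.0002  0.    ] [0.0004 0.0001 0.    ]
[-0.0078  0.0002  0.    ] [0.0004 0.0001 0.    ]
[-0.0078  0.0002  0.    ] [0.0004 0.0001 0.    ]
[-0.0078  0.0002  0.    ] [0.0004 0.0001 0.    ]
[-0.0078  0.0002  0.    ] [0.0004 0.0001 0.    ]
[-0.0078  0.0002  0.    ] [0.0004 0.0001 0.    ]
```

```bash
python3 -m handwheel '[[[-0.008,0,0],[0,0,0],0],[[-0.008,0,0],[0,0,0],0],[[-0.008,0,0],[0,0,0],0],[[-0.008,0,0],[0,0,0],0],[[-0.008,0,0],[0,0,0],0],[[-0.008,0,0],[0,0,0],0],[[-0.006,0.001,0],[0,0,0],0],[[-0.004,0.001,0],[0,0,0],0],[[0,0,0],[0,0,0],0],[[0,0,0],[0,0,0],0]]'
python3 - <<'E'
from h import *
plan([.506+.0082,.0016-.062,.074],1.672,1)
c=cap('wrist'); np.savez('w3.npz',**{k:np.array(v) for k,v in c.items()})
uv=proj(c,[.6377,-.016,.0565])[0]; print(uv)
x,y=(int(uv[0]-65),int(uv[1]-50)); print(x,y)
cv2.imwrite('pics/w3c.png',cv2.resize(c['img'][max(y,0):y+100,x:x+130,::-1],None,fx=5,fy=5,interpolation=cv2.INTER_CUBIC))
E
```

```text
time_s: 6.3
eef_pos: [0.5133, -0.0607, 0.074]
ee_rot: [3.14, -0.003, 1.672]
contact_force: [-1.1, 2.1, 1.8]
finger_gap: 0.0182
t 6.3 pos [ 0.5133 -0.0607  0.074 ] rpy [ 3.140e+00 -3.000e-03  1.672e+00] gap 0.0182 F [-1.1  2.1  1.8]
[0.0002 0.0009 0.    ] [ 0.0015 -0.0028 -0.0004]
[553.76583221 201.26678439]
488 151
```

View pics/w3c.png

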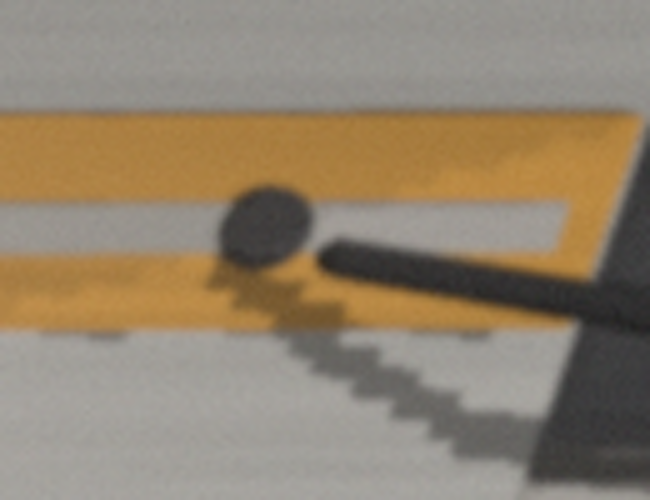

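The mark is at crop (266,228) and the tip end at about (322,256).

Run:
```python
from h import *
c=dict(np.load('w3.npz'))
f=lambda x,y:(x/5+488-.4,y/5+151-.4)
R=Ro.from_euler('z',.1017); T=Ro.from_euler('xyz',[np.pi,0,1.672])
m=atz(c,f(266,228),.0485)
for p in ((320,256),(326,257)):
    t=atz(c,f(*p),.0565); d=t-m; d[2]=0
    print(np.round(m,4),np.round(t,4),'base mm',np.round(R.inv().apply(d)*1e3,1),'tool mm',np.round(T.inv().apply(d)*1e3,1))
```

```text
[ 0.6367 -0.0159  0.0485] [ 0.6366 -0.0164  0.0565] base mm [-0.1 -0.5  0. ] tool mm [-0.5 -0.1 -0. ]
[ 0.6367 -0.0159  0.0485] [ 0.6373 -0.0165  0.0565] base mm [ 0.6 -0.6  0. ] tool mm [-0.6  0.6  0. ]
```

Both estimates put the mark within 1 mm of the tip. I'll release the knob, lift, and go to the button.

```bash
python3 -m handwheel '[[[0,0,0],[0,0,0],0.3],[[0,0,0],[0,0,0],0.6],[[0,0,0],[0,0,0],0.6],[[0,0,0],[0,0,0],0.6],[[0,0,-0.03],[0,0,0],0.6],[[0,0,-0.045],[0,0,0],0.6],[[0,0,-0.045],[0,0,0],0.6],[[0,0,-0.02],[0,0,0],0.3],[[0,0,0],[0,0,0],0]]'
python3 - <<'E'
from h import *
plan([.526,-.280,.2],1.672,6)
E
```

```text
time_s: 7.25
eef_pos: [0.5129, -0.061, 0.217]
ee_rot: [-3.14, 0.0, 1.673]
contact_force: [-0.3, -0.5, -0.7]
finger_gap: 0.023
t 7.25 pos [ 0.5129 -0.061   0.217 ] rpy [-3.14   0.     1.673] gap 0.023 F [-0.3 -0.5 -0.7]
[-0.0365 -0.0015  0.0028] [-0.0002  0.      0.0002]
[-0.0365 -0.0015  0.0028] [-0.0002  0.      0.0002]
[-0.0365 -0.0015  0.0028] [-0.0002  0.      0.0002]
[-0.0365 -0.0015  0.0028] [-0.0002  0.      0.0002]
[-0.0365 -0.0015  0.0028] [-0.0002  0.      0.0002]
[-0.0365 -0.0015  0.0028] [-0.0002  0.      0.0002]
```

```bash
python3 -m handwheel '[[[-0.037,-0.0015,0.0],[0,0,0],0],[[-0.037,-0.0015,0],[0,0,0],0],[[-0.037,-0.0015,0],[0,0,0],0],[[-0.037,-0.0015,0],[0,0,0],0],[[-0.036,-0.0015,0],[0,0,0],0],[[-0.03,-0.0015,0],[0,0,0],0],[[0,0,0],[0,0,0],0],[[0,0,0],[0,0,0],0],[[0,0,0],[0,0,0],0]]'
python3 - <<'E'
from h import *
plan([.526,-.320,.2],1.672,1)
c=cap('wrist'); save(c,'w4.png'); np.savez('w4.npz',**{k:np.array(v) for k,v in c.items()})
for r in env.regions_of('test_top','wrist')[:3]: print(round(r['conf'],2),np.round(r['position'],1),r['region'].sum(),np.round(atz(c,r['position'],.065),4))
t=cap('top')
for q,z in (('long_mark',.0485),):
    print(proj(t,[[.6367,-.0159,.0485],[.6367,-.0159,.0565]]))
E
```

```text
time_s: 8.15
eef_pos: [0.5238, -0.2794, 0.2046]
ee_rot: [-3.129, -0.007, 1.678]
contact_force: [0.8, -0.3, -0.5]
finger_gap: -0.0002
t 8.15 pos [ 0.5238 -0.2794  0.2046] rpy [-3.129 -0.007  1.678] gap -0.0002 F [ 0.8 -0.3 -0.5]
[-0.0406 -0.0021  0.0043] [-0.0121 -0.007   0.0058]
0.77 [169.1 317.7] 656 [ 0.3686 -0.4528  0.065 ]
0.63 [100.6 172.1] 1056 [ 0.3124 -0.2837  0.065 ]
0.62 [314.9 225.4] 716 [ 0.5254 -0.3167  0.065 ]
[[255.85751028 159.41273383]
 [255.55193805 158.817352  ]]
```

View pics/w4.png

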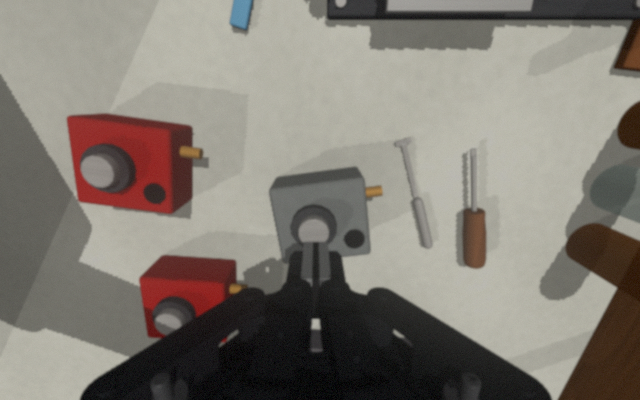

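The grey box's button top is at about (313,231), partly hidden by the fingertips. I'll triangulate it with the top view.

Run:
```python
from h import *
c=dict(np.load('w4.npz')); t=cap('top')
u=(468/1.9+119.75,240/1.9+69.75)
for z in (.06,.07,.08): print(z,atz(c,(313,231),z)[:2],atz(t,u,z)[:2])
plan([.525,-.321,.12],1.672,3)
```

```text
0.06 [ 0.52423853 -0.32559669] [ 0.52689649 -0.32121293]
0.07 [ 0.52394065 -0.32084485] [ 0.52569556 -0.31964581]
0.08 [ 0.52364277 -0.316093  ] [ 0.52449464 -0.3180787 ]
t 8.35 pos [ 0.5245 -0.279   0.2058] rpy [-3.131 -0.006  1.679] gap -0.0001 F [-0.6 -0.4 -0.5]
[-0.0141 -0.0011  0.0285] [-0.0035 -0.0019  0.0024]
[-0.014  -0.0011  0.0286] [-0.0035 -0.0019  0.0024]
[-0.014  -0.0012  0.0286] [-0.0035 -0.0019  0.0024]
```

```bash
python3 -m handwheel '[[[-0.014,-0.001,0.02],[-0.0035,-0.002,0.0024],0],[[-0.014,-0.001,0.025],[-0.0035,-0.002,0.0024],0],[[-0.013,-0.001,0.025],[-0.0035,-0.002,0.0024],0],[[0,0,0.01],[0,0,0],0],[[0,0,0],[0,0,0],0],[[0,0,0],[0,0,0],0]]'
python3 - <<'E'
from h import *
plan([.5245,-.320,.1],1.672,1)
E
```

```text
time_s: 8.95
eef_pos: [0.5293, -0.3164, 0.1281]
ee_rot: [3.134, 0.004, 1.68]
contact_force: [-0.8, -0.0, 0.3]
finger_gap: -0.0003
t 8.95 pos [ 0.5293 -0.3164  0.1281] rpy [3.134 0.004 1.68 ] gap -0.0003 F [-0.8 -0.   0.3]
[-0.0029 -0.0054  0.0281] [0.0073 0.0039 0.0082]
```

```bash
python3 -m handwheel '[[[-0.003,-0.005,0.015],[0.007,0.004,0.008],0],[[0,0,0.01],[0,0,0],0],[[0,0,0],[0,0,0],0],[[0,0,0],[0,0,0],0]]'
python3 - <<'E'
from h import *
plan([.5245,-.320,.095],1.672,1)
E
```

```text
time_s: 9.35
eef_pos: [0.5263, -0.3195, 0.1043]
ee_rot: [3.138, 0.002, 1.674]
contact_force: [0.1, -0.3, -0.6]
finger_gap: -0.0001
t 9.35 pos [ 0.5263 -0.3195  0.1043] rpy [3.138e+00 2.000e-03 1.674e+00] gap -0.0001 F [ 0.1 -0.3 -0.6]
[-0.0003 -0.0019  0.0093] [0.0037 0.0022 0.0018]
```

```bash
python3 -m handwheel '[[[0,-0.002,0.005],[0,0,0],0],[[0,0,0.004],[0,0,0],0],[[0,0,0],[0,0,0],0]]'; python3 -m handwheel '[[[0,0,0.003],[0,0,0],0],[[0,0,0],[0,0,0],0]]'; python3 -m handwheel '[[[0,0,0.003],[0,0,0],0],[[0,0,0],[0,0,0],0]]'
```

```text
time_s: 9.65
eef_pos: [0.5246, -0.3199, 0.0953]
ee_rot: [3.137, 0.003, 1.674]
contact_force: [-1.0, -0.3, 0.7]
finger_gap: 0.0001
time_s: 9.85
eef_pos: [0.5249, -0.3201, 0.0927]
ee_rot: [3.136, 0.004, 1.674]
contact_force: [-1.0, 0.8, 2.1]
finger_gap: -0.0002
time_s: 10.05
eef_pos: [0.5252, -0.3203, 0.0904]
ee_rot: [3.135, 0.004, 1.674]
contact_force: [-0.0, -0.3, 2.0]
finger_gap: 0.0004
```

Contact starts at a TCP height of about 0.092. I'll press on.

```bash
for i in 1; do :; done; python3 -m handwheel '[[[0,0,0.003],[0,0,0],0],[[0,0,0],[0,0,0],0]]'; python3 -m handwheel '[[[0,0,0.003],[0,0,0],0],[[0,0,0],[0,0,0],0]]';  python3 -m handwheel '[[[0,0,0.003],[0,0,0],0],[[0,0,0],[0,0,0],0]]'
```

```text
time_s: 10.25
eef_pos: [0.5254, -0.3204, 0.0885]
ee_rot: [3.134, 0.005, 1.674]
contact_force: [-1.0, 0.9, 4.0]
finger_gap: 0.0002
time_s: 10.45
eef_pos: [0.5255, -0.3205, 0.0889]
ee_rot: [3.133, 0.006, 1.674]
contact_force: [-1.5, 0.6, 3.6]
finger_gap: 0.0002
time_s: 10.65
eef_pos: [0.5257, -0.3207, 0.0888]
ee_rot: [3.131, 0.008, 1.674]
contact_force: [-1.2, 1.9, 3.7]
finger_gap: 0.0001
```

The arm is compliant, so larger steps are needed.

```bash
python3 -m handwheel '[[[0,0,0.008],[0,0,0],0],[[0,0,0.008],[0,0,0],0]]'; python3 -m handwheel '[[[0,0,0.012],[0,0,0],0],[[0,0,0.012],[0,0,0],0]]'
```

```text
time_s: 10.85
eef_pos: [0.5265, -0.3211, 0.0871]
ee_rot: [3.124, 0.012, 1.674]
contact_force: [-20.5, 11.9, 54.1]
finger_gap: 0.0002
time_s: 11.05
eef_pos: [0.5264, -0.321, 0.0868]
ee_rot: [3.116, 0.019, 1.673]
contact_force: [-25.3, 15.0, 66.7]
finger_gap: 0.0001
```

Bottomed firmly, with the wrist force climbing to 67 N while z stopped changing. Now up.

```bash
python3 -m handwheel '[[[0,0,-0.01],[0,0,0],0],[[0,0,-0.03],[0,0,0],0],[[0,0,-0.04],[0,0,0],0],[[0,0,-0.03],[0,0,0],0],[[0,0,0],[0,0,0],0.3],[[0,0,0],[0,0,0],0.6]]'
python3 - <<'E'
from h import *
plan([.5133,-.0607,.2],1.672,7)
E
```

```text
time_s: 11.65
eef_pos: [0.5233, -0.3192, 0.2076]
ee_rot: [3.108, 0.025, 1.673]
contact_force: [-0.0, -0.2, -1.2]
finger_gap: 0.0285
t 11.65 pos [ 0.5233 -0.3192  0.2076] rpy [3.108 0.025 1.673] gap 0.0285 F [-0.  -0.2 -1.2]
[0.0369 0.0024 0.0002] [0.0049 0.0036 0.0003]
[0.0369 0.0024 0.0004] [0.0049 0.0036 0.0003]
[0.0369 0.0023 0.0005] [0.0049 0.0036 0.0003]
[0.0369 0.0023 0.0006] [0.0049 0.0036 0.0003]
[0.0369 0.0023 0.0007] [0.0049 0.0036 0.0003]
[0.0369 0.0023 0.0008] [0.0049 0.0036 0.0003]
[0.0369 0.0023 0.001 ] [0.0049 0.0036 0.0003]
```

```bash
python3 -m handwheel '[[[0.037,0.0024,0],[0.005,0.0036,0],0.6],[[0.037,0.0024,0],[0.005,0.0036,0],0.6],[[0.037,0.0024,0],[0.005,0.0036,0],0.6],[[0.037,0.0024,0],[0.005,0.0036,0],0.6],[[0.037,0.0024,0],[0.005,0.0036,0],0.6],[[0.037,0.0024,0],[0.005,0.0036,0],0.6],[[0.03,0.0024,0],[0.005,0.0036,0],0.6],[[0,0,0],[0,0,0],0.6],[[0,0,0],[0,0,0],0.6],[[0,0,0],[0,0,0],0.6]]'
python3 - <<'E'
from h import *
plan([.5133,-.0607,.1],1.672,3)
c=cap('wrist'); np.savez('w5.npz',**{k:np.array(v) for k,v in c.items()})
uv=proj(c,[.637,-.016,.0565])[0]; x,y=int(uv[0]-65),int(uv[1]-50); print(x,y)
cv2.imwrite('pics/w5c.png',cv2.resize(c['img'][max(y,0):y+100,x:x+130,::-1],None,fx=5,fy=5,interpolation=cv2.INTER_CUBIC))
E
```

```text
time_s: 12.65
eef_pos: [0.5072, -0.0582, 0.1862]
ee_rot: [-3.115, -0.008, 1.67]
contact_force: [0.8, 0.2, 0.1]
finger_gap: 0.0516
t 12.65 pos [ 0.5072 -0.0582  0.1862] rpy [-3.115 -0.008  1.67 ] gap 0.0516 F [0.8 0.2 0.1]
[-0.0013  0.0027  0.0287] [-0.0089 -0.0027 -0.0005]
[-0.0012  0.0025  0.0287] [-0.0089 -0.0027 -0.0005]
[-0.0011  0.0022  0.0287] [-0.0089 -0.0027 -0.0005]
401 114
```

View pics/w5c.png

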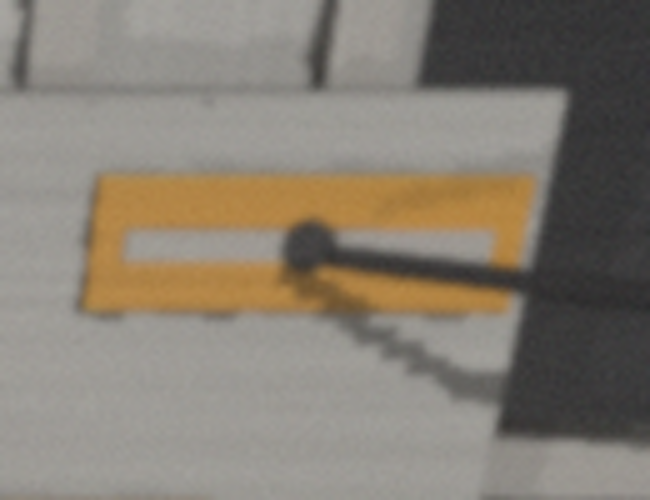

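The long mark at crop (309,246) is still at the tube's end. I'll regrasp the knob.

```bash
python3 -m handwheel '[[[-0.001,0.003,0.015],[-0.009,-0.003,0],0.8],[[-0.001,0.003,0.025],[-0.009,-0.003,0],0.8],[[0,0.001,0.025],[-0.009,-0.003,0],0.8],[[0,0,0.01],[0,0,0],0.8],[[0,0,0],[0,0,0],0.8],[[0,0,0],[0,0,0],0.8]]'
python3 - <<'E'
from h import *
plan([.5133,-.0607,.074],1.672,2)
E
```

```text
time_s: 13.3
eef_pos: [0.5148, -0.0664, 0.1092]
ee_rot: [3.138, 0.003, 1.659]
contact_force: [0.6, 0.2, -0.3]
finger_gap: 0.0684
t 13.3 pos [ 0.5148 -0.0664  0.1092] rpy [3.138e+00 3.000e-03 1.659e+00] gap 0.0684 F [ 0.6  0.2 -0.3]
[ 0.003  -0.0005  0.0176] [ 0.0016  0.0014 -0.0064]
[ 0.0029 -0.0005  0.0176] [ 0.0016  0.0014 -0.0064]
```

```bash
python3 -m handwheel '[[[0.006,-0.001,0.0],[0.003,0.003,-0.013],0.8],[[0,0,0.015],[0,0,0],0.8],[[0,0,0.015],[0,0,0],0.8],[[0,0,0],[0,0,0],0.8],[[0,0,0],[0,0,0],0.8]]'
python3 - <<'E'
from h import *
plan([.5133,-.0607,.074],1.672,1)
E
```

```text
time_s: 13.8
eef_pos: [0.5179, -0.0602, 0.0847]
ee_rot: [3.131, 0.001, 1.674]
contact_force: [0.0, 0.3, -0.6]
finger_gap: 0.068
t 13.8 pos [ 0.5179 -0.0602  0.0847] rpy [3.131e+00 1.000e-03 1.674e+00] gap 0.068 F [ 0.   0.3 -0.6]
[-0.     -0.0047  0.0107] [0.0105 0.0011 0.0022]
```

```bash
python3 -m handwheel '[[[0,-0.005,0.011],[0.01,0.001,0.002],0.8],[[0,0,0],[0,0,0],0.8],[[0,0,0],[0,0,0],0.4],[[0,0,0],[0,0,0],0],[[0,0,0],[0,0,0],0],[[0,0,0],[0,0,0],0],[[0,0,0],[0,0,0],0],[[0,0,0],[0,0,0],0]]' 60
python3 - <<'E'
from h import *
d=Ro.from_euler('z',.1017).apply([.032,.062,0]); print(d)
p=np.array(env.get_obs()['eef_pos']); print(p+d)
plan(p+d,1.672,8)
E
```

```text
time_s: 14.6
eef_pos: [0.5143, -0.0607, 0.0759]
ee_rot: [3.138, 0.001, 1.673]
contact_force: [-0.3, -0.6, -0.3]
finger_gap: 0.0181
[0.02554012 0.06492844 0.        ]
[0.53986538 0.00425571 0.07586049]
t 14.6 pos [ 0.5143 -0.0607  0.0759] rpy [3.138e+00 1.000e-03 1.673e+00] gap 0.0181 F [-0.3 -0.6 -0.3]
[0.0077 0.004  0.    ] [0.0005 0.0001 0.0001]
[0.0077 0.004  0.    ] [0.0005 0.0001 0.0001]
[0.0078 0.004  0.    ] [0.0005 0.0001 0.0001]
[0.0078 0.004  0.    ] [0.0005 0.0001 0.0001]
[0.0078 0.004  0.    ] [0.0005 0.0001 0.0001]
[0.0078 0.004  0.    ] [0.0005 0.0001 0.0001]
[0.0078 0.004  0.    ] [0.0005 0.0001 0.0001]
[0.0078 0.004  0.    ] [0.0005 0.0001 0.0001]
```

```bash
python3 -m handwheel '[[[0.008,0.004,0],[0,0,0],0],[[0.008,0.004,0],[0,0,0],0],[[0.008,0.004,0],[0,0,0],0],[[0.008,0.004,0],[0,0,0],0],[[0.008,0.004,0],[0,0,0],0],[[0.008,0.004,0],[0,0,0],0],[[0.008,0.004,0],[0,0,0],0],[[0.004,0.002,0],[0,0,0],0],[[0,0,0],[0,0,0],0],[[0,0,0],[0,0,0],0]]'
python3 - <<'E'
from h import *
plan([.5399,.0043,.076],1.672,1)
E
```

```text
time_s: 15.6
eef_pos: [0.5392, 0.0071, 0.0759]
ee_rot: [3.14, 0.004, 1.673]
contact_force: [-1.9, -2.4, 2.4]
finger_gap: 0.0182
t 15.6 pos [0.5392 0.0071 0.0759] rpy [3.14  0.004 1.673] gap 0.0182 F [-1.9 -2.4  2.4]
[-0.0029  0.0004 -0.0001] [0.0013 0.0043 0.0011]
```

```bash
python3 -m handwheel '[[[-0.003,0.001,0],[0,0,0],0],[[0,0,0],[0,0,0],0],[[0,0,0],[0,0,0],0],[[0,0,0],[0,0,0],0]]'
python3 - <<'E'
from h import *
plan([.5399,.0043,.076],1.672,1)
c=cap('wrist'); np.savez('w6.npz',**{k:np.array(v) for k,v in c.items()})
uv=proj(c,[.637,-.016,.0565])[0]; x,y=int(uv[0]-65),int(uv[1]-50); print(x,y)
cv2.imwrite('pics/w6c.png',cv2.resize(c['img'][max(y,0):y+100,x:x+130,::-1],None,fx=5,fy=5,interpolation=cv2.INTER_CUBIC))
E
```

```text
time_s: 16.0
eef_pos: [0.5404, 0.005, 0.0758]
ee_rot: [3.14, 0.0, 1.673]
contact_force: [-1.5, 0.0, 3.2]
finger_gap: 0.0181
t 16.0 pos [0.5404 0.005  0.0758] rpy [3.14  0.    1.673] gap 0.0181 F [-1.5  0.   3.2]
[-0.0006 -0.0005 -0.0002] [0.0016 0.0005 0.0009]
403 245
```

View pics/w6c.png

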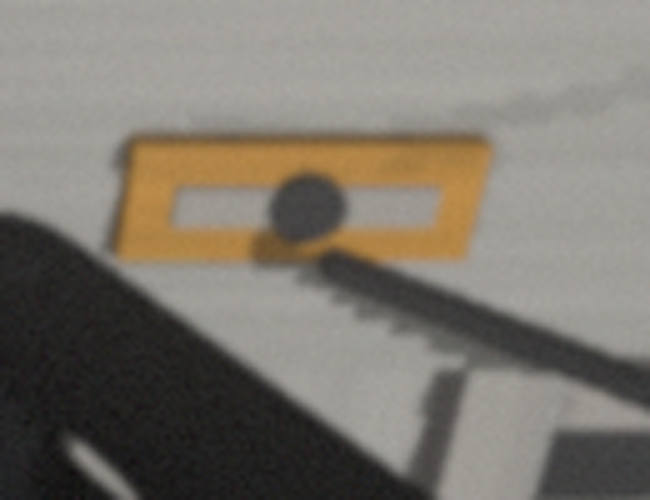

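The short mark is at crop (309,207) and the tip end at about (322,259).

Run:
```python
from h import *
c=dict(np.load('w6.npz'))
f=lambda x,y:(x/5+403-.4,y/5+245-.4)
T=Ro.from_euler('xyz',[np.pi,0,1.672])
m=atz(c,f(309,207),.0485)
for p in ((322,259),(328,262)):
    t=atz(c,f(*p),.0565); d=t-m; d[2]=0
    print(np.round(m,4),np.round(t,4),'tool mm',np.round(T.inv().apply(d)*1e3,1))
```

```text
[ 0.6384 -0.0147  0.0485] [ 0.6365 -0.0166  0.0565] tool mm [-1.7 -2.1 -0. ]
[ 0.6384 -0.0147  0.0485] [ 0.6373 -0.0169  0.0565] tool mm [-2.2 -1.3 -0. ]
```

```bash
python3 -m handwheel '[[[-0.0025,-0.0025,0],[0,0,0],0],[[0,0,0],[0,0,0],0],[[0,0,0],[0,0,0],0]]'
python3 - <<'E'
from h import *
plan([.5399,.0043,.076],1.672,1)
E
```

```text
time_s: 16.35
eef_pos: [0.5389, 0.0024, 0.0758]
ee_rot: [3.138, -0.001, 1.673]
contact_force: [0.5, 2.0, 0.2]
finger_gap: 0.0182
t 16.35 pos [0.5389 0.0024 0.0758] rpy [ 3.138e+00 -1.000e-03  1.673e+00] gap 0.0182 F [0.5 2.  0.2]
[ 0.0018  0.0012 -0.0002] [ 0.0036 -0.0005  0.0011]
```

The mark is now about 0.6 mm from the tip. I'll release, lift clear and verify.

```bash
python3 -m handwheel '[[[0,0,0],[0,0,0],0.3],[[0,0,0],[0,0,0],0.6],[[0,0,0],[0,0,0],0.6],[[0,0,0],[0,0,0],0.6],[[0,0,-0.03],[0,0,0],0.6],[[0,0,-0.045],[0,0,0],0.6],[[0,0,-0.045],[0,0,0],0.6],[[0,0,-0.01],[0,0,0],0.6],[[0,0,0],[0,0,0],0.6],[[0,0,0],[0,0,0],0.6]]'
python3 - <<'E'
from h import *
c=cap('wrist'); np.savez('w7.npz',**{k:np.array(v) for k,v in c.items()})
uv=proj(c,[.637,-.016,.0565])[0]; x,y=int(uv[0]-65),int(uv[1]-50); print(x,y)
cv2.imwrite('pics/w7c.png',cv2.resize(c['img'][max(y,0):y+100,x:x+130,::-1],None,fx=5,fy=5,interpolation=cv2.INTER_CUBIC))
t=cap('top'); cv2.imwrite('pics/t7.png',cv2.resize(t['img'][70:310,120:540,::-1],None,fx=1.9,fy=1.9,interpolation=cv2.INTER_CUBIC))
E
```

```text
time_s: 17.35
eef_pos: [0.5374, 0.0016, 0.208]
ee_rot: [-3.141, 0.001, 1.672]
contact_force: [-0.7, -1.1, -0.6]
finger_gap: 0.0513
343 161
```

View pics/w7c.png

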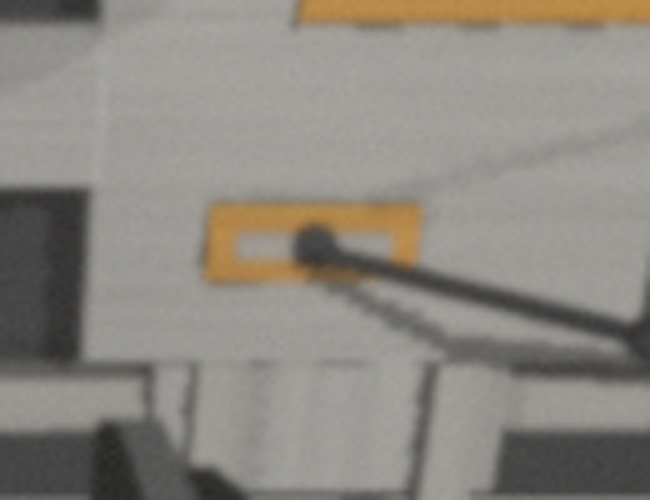

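View pics/t7.png

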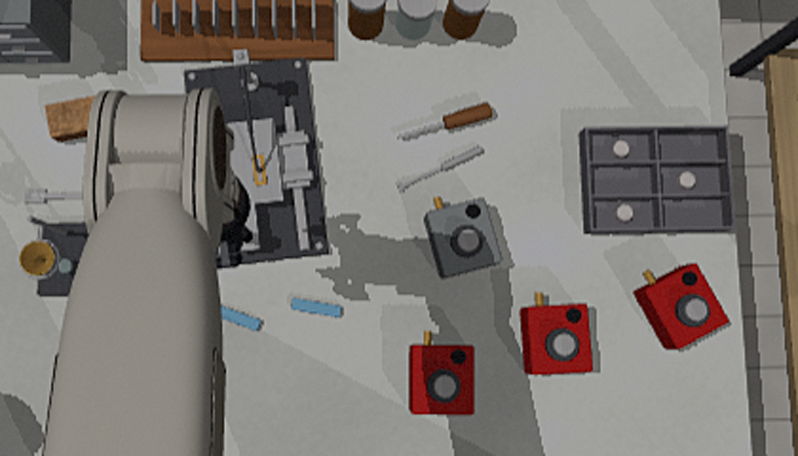

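The short mark is at crop (315,245) with the tube ending inside it, and everything else is where it was. As a last check, I'll see where the tip should project for this mark position.

Run:
```python
from h import *
c=dict(np.load('w7.npz'))
f=lambda x,y:(x/5+343-.4,y/5+161-.4)
m=atz(c,f(315,245),.0485); print(m, 'tip would show at', (proj(c,m+[0,0,.008])[0]-[343-.4,161-.4])*5)
print('mm per crop px',(atz(c,f(320,245),.0565)-atz(c,f(315,245),.0565))/5*1e3)
print(env.get_obs()['contact_force'],env.hand_in())
```

```text
[ 0.63710513 -0.01730471  0.0485    ] tip would show at [326.40546209 258.95016518]
mm per crop px [0.20933236 0.02128494 0.        ]
the job is handed in; nothing more can be done
[-0.18974327 -0.80316146 -0.56290354] None
```

The job is handed in at about 17.5 s of the 53 s allowed. The hand-in gives no verdict, so what follows is what I measured.

- **Long reed:** I moved the carrier by the knob until the long mark was under the pointer. The wrist picture put it within about 1 mm.
- **Test button:** I let go of the knob and pressed the grey box's button until it bottomed. The wrist force rose to about 67 N with no more travel. I then raised the arm clear. I did not measure the button's return; in the last top view it looked up. A picture afterwards showed the long mark still at the tip.
- **Short reed:** I regrasped the knob and moved the short mark under the tip. I then released it and lifted away, and the force on the arm read near zero.

**Last checks:** these disagree slightly for the short mark:

| Check | Distance from tip |
|---|---|
| Wrist picture before a last small correction, plus the measured arm movement | about 0.6 mm |
| Arm position against the known spacing of the marks | about 2 mm |
| Final wrist picture, where the tip blends into the dark mark | up to about 2.5 mm |

All three are inside the 4 mm limit. I ran that final-picture check in the same script as the hand-in, so I read its result only afterwards. In the final top view the objects not hidden by the arm looked undisturbed. The arm hid part of the left side, including some of the cork block and one key.

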